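# Tip a standing carton into its taped place and push it home

## Task

In the blue-lipped tray, tip the standing carton over by pushing it high up with the fingertips, from where it stands, so that it falls flat on its broad side inside the taped rectangle. Then push the lying carton gently along the rectangle until its top end rests against the lip at that end of the tray. Do not lift the carton, keep it within the outer edge of the tape once it is down, and leave the other parts where they are.

Things in the scene. Friction and masses are not known exactly. Their poses are not given: they have to be found in the camera images.
- carton: Closed cardboard carton with paper labels, standing on end in the middle of the tray: 100 mm (its own x) by 60 mm (its own y) by 170 mm tall (its own z), 0.3 to 0.6 kg. Origin at the centre of its foot. Its broad sides face its own +y and -y; one faces the taped rectangle almost squarely, its foot edge already 20 to 45 mm past the tape's outer edge.
- carton_center (a point): Centre of the carton, 85 mm above its foot; axes as the carton's. Pushed near the top, squarely on a broad side, the carton tips over its front foot edge without sliding, and past about 20 degrees it falls by itself; pushed low it slides; once it lies, it takes 2 to 8 N to slide it. It is thin-walled: a push above 60 N crushes it.
- carton_top (a point): Centre of the carton's top end, 170 mm above the foot on its axis.
- foot_a (a point): On the carton's foot end, middle of the narrow side at +x: (50, 0, 0) mm in the carton's frame.
- foot_b (a point): On the carton's foot end, middle of the narrow side at -x: (-50, 0, 0) mm.
- top_a (a point): On the carton's top end, middle of the narrow side at +x: (50, 0, 170) mm.
- top_b (a point): On the carton's top end, middle of the narrow side at -x: (-50, 0, 170) mm.
- bay: Rectangle of white tape on the tray's floor, no height to speak of: outside 170 mm (its x, across) by 288 mm (its y, along the tray), tape 15 mm wide. Origin at its centre, axes parallel to the tray's. It lies towards either the tray's +y or its -y end, and runs from beneath the carton right up to the lip there.
- tray: Fixed shallow tray with a black floor 3 mm thick and blue lips, 270 mm (its x) by 582 mm (its y). Origin at the centre of its underside, on the work surface. End lips: inner faces at y = +285 and -285 mm, 6 mm thick, tops 40 mm above the work surface. Side lips: inner faces at x = +129 and -129 mm, tops at 22 mm.
- flange: Loose steel flange with a hub, 96 mm across and 36 mm high, standing in the end of the tray away from the taped rectangle. Origin at the centre of its underside. To be left alone.
- bush: Loose off-white plastic bush, 72 mm across, 55 mm high, standing beyond the tray's far (+x) side. Origin under its centre. To be left alone.
- timber: Loose block of timber 55 x 120 x 38 mm high, lying beyond the tray's far side. Origin under its centre. To be left alone.
- shackle: Loose dark steel shackle with a red pin, about 65 x 62 mm and 12 mm high, lying beyond the tray's far side. To be left alone.
Mind the look-alikes: they are no part of the job. Several things have the shape of the carton; the one meant has the colours described above.

How it is judged (in metres and radians):
On the way:
1. the carton has come down flat on its broad side inside the taped rectangle (angle between carton_center's own z axis and vertical above 1.5 rad and (angle between carton_center's own y axis and vertical below 0.1 rad or angle between carton_center's own y axis and vertical above 3.04 rad) and x of foot_a in the frame of bay between -0.085 and 0.085 m and y of foot_a in the frame of bay between -0.148 and 0.148 m and x of foot_b in the frame of bay between -0.085 and 0.085 m and y of foot_b in the frame of bay between -0.148 and 0.148 m and x of top_a in the frame of bay between -0.085 and 0.085 m and y of top_a in the frame of bay between -0.148 and 0.148 m and x of top_b in the frame of bay between -0.085 and 0.085 m and y of top_b in the frame of bay between -0.148 and 0.148 m), for 0.2 s.
At the end, for the whole second after the job is handed in: The carton lies flat on a broad side (within 0.1 rad), at rest, wholly within the outer edge of the taped rectangle, with the middle of its top end within 8 mm of the tray's end lip; the flange, bush, timber and shackle are within 15 mm of where they were (all of step 1 and (y of carton_top in the frame of tray above 0.277 m or y of carton_top in the frame of tray below -0.277 m) and linear speed of carton below 0.01 m/s and distance of each of flange, bush, timber, shackle from where it was at the start of the episode below 0.015 m); the robot touches nothing.
It fails at once if the carton is down but reaches past the outer edge of the tape (angle between carton_center's own z axis and vertical above 1.45 rad and not (x of foot_a in the frame of bay between -0.085 and 0.085 m and y of foot_a in the frame of bay between -0.148 and 0.148 m and x of foot_b in the frame of bay between -0.085 and 0.085 m and y of foot_b in the frame of bay between -0.148 and 0.148 m and x of top_a in the frame of bay between -0.085 and 0.085 m and y of top_a in the frame of bay between -0.148 and 0.148 m and x of top_b in the frame of bay between -0.085 and 0.085 m and y of top_b in the frame of bay between -0.148 and 0.148 m)).
It fails at once if the carton is slid along standing (more than 40 mm) instead of being tipped where it stands (angle between carton_center's own z axis and vertical below 0.15 rad and distance of carton from where it was at the start of the episode above 0.04 m).
It fails at once if the carton is lifted (height (world z) of carton_center above 0.115 m or (angle between carton_center's own z axis and vertical below 0.3 rad and height (world z) of carton above 0.022 m) or (angle between carton_center's own z axis and vertical above 1.45 rad and height (world z) of carton_center above 0.055 m)).
It fails at once if the fingers push or squeeze the carton with more than 60 N (contact force between the fingers and carton above 60 N).
It fails at once if another part is disturbed (moved more than 15 mm) (distance of any of flange, bush, timber, shackle from where it was at the start of the episode above 0.015 m).
It also fails if it takes over 42 s, if anything falls off the work surface, if the arm or the gripper's body presses on something with over 40 N, if the wrist force passes 120 N, or if a joint passes its speed limit or range.

## Robot

A 7-joint arm with a two-finger parallel gripper is mounted at the origin on the work surface. World frame = base frame: x ahead of the robot, y to its left, z up, the work surface at z = 0. Lengths are in mm, angles in rad, forces in N, time in s.
With the tool pointing down it reaches from about 400 to 875 mm from the base axis. Payload 6.5 kg.
Tool frame: the origin (TCP) lies at the very end of the fingers, on their centre line; the grasp point (between the pads) lies 19 mm behind it; z points along the fingers, y is the direction in which the jaws open and shut (so a half turn about z gives the same grasp; the last joint's range is limited). The gripper opens to 85 mm and grips with 20 to 120 N. Pads are 22 mm wide; open, the fingers measure 114 mm over their backs; the gripper's body (76 mm by 85 mm) begins 54 mm behind the grasp point. The pads swing forward as they close: fully open they stand 13 mm farther back than shut.
Start: joints at [1.216, 0.536, -0.004, 1.538, 0.003, 1.067, -0.071], TCP at [185.117, -623.074, 231.29] pointing down, gripper open.
Joint ranges: [-2.7, 2.7], [-0.37, 2.16], [-1.27, 1.26], [0.24, 2.4], [-1.31, 4.45], [0.19, 1.91], [-2.76, 2.76]. Speed limits (rad/s): [2.39, 2.39, 3.14, 3.14, 3.14, 3.14, 3.14].

## Interface

Orientations are given as a 3x3 rotation matrix whose columns are the frame's x, y, z axes.
In Python, from bench import arm gives the robot as it stands. The module is installed in compiled form; this text tells all that it offers. Calls block until the motion is done:
- arm.reach(position, orientation): joint-space move of the TCP to a pose.
- arm.move_linear(position, rot=None, v=150, contact_N=None): straight line of the TCP; rot=None keeps the orientation; v is the mean speed in mm/s. With contact_N (N) it stops when the force on the tool has changed by that much, and returns True; else False.
- arm.set_joints(angles): joint-space move.
- arm.ungrasp() and arm.grab(grasp_force=None): open the fingers fully, or close them until they stop; grasp_force is the grip in N (None keeps the last).
- arm.sleep(seconds).
- arm.inverse_kinematics(position, orientation): joint angles nearest the present ones, or None.
- arm.observe(): the state.
- arm.snapshot(name): name is "scene" or "side" or "wrist"; returns a dict with "img" (400x640x3 uint8, red, green, blue), "fovy" (degrees; the focal length in pixels is half the picture's height over the tangent of half this angle, whatever the lens; pixels are square), "cx", "cy" (the principal point, pixels), "extrinsics" (4x4, takes a point from world to camera coordinates); the wrist camera has in their place "mount" (4x4, takes a point from camera to tool coordinates, whose origin is the TCP and whose axes are the flange's). Camera axes: x right, y down, z forward; pixel columns grow to the right and rows downward; lengths in mm; the calibration is good to about 2 mm. The wrist camera is an equidistant fisheye: a pixel r from the principal point sees the ray r / f radians off the axis. A picture is of the moment at which its call begins: read the wrist's pose just before it. There is no depth.
A pose or a line that the arm cannot do raises arm.IKError and nothing moves.
- arm.job_done(): hands the job in, once; it reports no verdict.
Trained networks look in the newest picture that a camera, given by its name, has taken for a name from the list of things; names that differ only in an ending like _2 or _b are one class to them, and where a whole thing is asked for, a point or a joint stands for the part that bears it (a point fixed in the world has none). Each returns a list of dicts, best first, with "score" (0 to 1); they miss things now and then, are a little off and sometimes report something else, mostly with a low value. They report only what shows in the picture. A call takes as long as a camera call. They do not tell look-alikes from the thing itself.
- arm.recognise(label, camera): "position" ([x, y, z] in mm, in the coordinates of the camera as it stood for that picture, good to about 4 mm: the middle of the surface that is visible of it).
- arm.outline_of(label, camera): "region" (400x640 bool, what is visible of it).
- arm.place_of(label, camera): "position" ([x, y, z] in mm, in the coordinates of the camera as it stood for that picture, good to about 4 mm: a listed point, or the origin of a listed thing).
The state is a dict: "clock": time; "joints": joint angles; "qd": joint speeds; "tau": joint torques, N m; "ee_pos": TCP position; "eef_rot": TCP orientation; "force": force on the tool from outside, world axes, zero at the start; "wrist_torque": the same for the moment, N m; "grip_width": finger opening in mm.
Only numpy, scipy, OpenCV 4.12 (cv2) and the standard library are available. Lean on these libraries where they do the work, as an engineer would, in place of code of your own. Each camera call takes 0.05 s, during which the arm holds its last target. There are 200 camera calls.

## Working session

There is one attempt and no reset: what is moved stays moved. The work goes in short steps, each a Python script; the robot and the scene stay as the last script left them, time stands still between calls to the robot, and variables do not carry over. Pictures are saved under pics/ and viewed, about 8 in all and at most 12, crops included, and the job is handed in when it is done.

```bash
mkdir -p pics
cat > h.py <<'E'
import numpy as np, cv2
from bench import arm
def snap(cam,fn=None):
    s=arm.snapshot(cam)
    if fn: cv2.imwrite('pics/'+fn,s['img'][:,:,::-1])
    return s
def toworld(s,p):
    return (np.linalg.inv(s['extrinsics'])@np.r_[p,1])[:3]
def proj(s,P):
    p=(s['extrinsics']@np.r_[P,1])[:3]; f=200/np.tan(np.radians(s['fovy'])/2)
    return np.array([s['cx']+f*p[0]/p[2], s['cy']+f*p[1]/p[2]])
def ray(s,uv,z):
    f=200/np.tan(np.radians(s['fovy'])/2); T=np.linalg.inv(s['extrinsics'])
    d=T[:3,:3]@np.array([(uv[0]-s['cx'])/f,(uv[1]-s['cy'])/f,1]); c=T[:3,3]
    return c+d*(z-c[2])/d[2]
E
python3 - <<'E'
from h import *
np.set_printoptions(precision=1,suppress=True)
ims=[]
for c in ('scene','side'):
    s=snap(c,c+'0.png')
    print(c,s['fovy'],np.linalg.inv(s['extrinsics'])[:3,3])
    for l in ('carton','carton_center','carton_top','foot_a','foot_b','top_a','top_b','bay','tray','flange','bush','timber','shackle'):
        print(l,[(toworld(s,r['position']),round(r['score'],2)) for r in arm.place_of(l,c)[:4]])
print(arm.observe()['clock'])
E
```

```text
scene 54.97424068953594 [1340.2 -144.8  868.6]
carton [(array([ 298.7, -444.3,    0.9]), 0.89), (array([837.2, 206. ,  -3.5]), 0.79)]
carton_center [(array([522.3, -46.8,  82.7]), 0.74), (array([835.8, 205.9,  77.3]), 0.67), (array([ 298.7, -446.2,   84.1]), 0.56)]
carton_top [(array([ 303.5, -448.5,  166.2]), 0.68), (array([522.5, -51.1, 175.6]), 0.63), (array([834.6, 199.9, 168.8]), 0.63)]
foot_a [(array([ 284.1, -397.6,   -2.3]), 0.96), (array([475.7, -57.5,   1.1]), 0.93), (array([571.5, -35.6,   1.2]), 0.88), (array([866.4, 166. ,  -2.5]), 0.68)]
foot_b [(array([ 284.1, -397.6,   -2.3]), 0.96), (array([475.7, -57.5,   1.1]), 0.93), (array([571.5, -35.6,   1.2]), 0.88), (array([866.4, 166. ,  -2.5]), 0.68)]
top_a [(array([ 304.5, -496.9,  167.7]), 0.93), (array([865.3, 162.3, 168.6]), 0.86), (array([ 291.9, -395.3,  170.9]), 0.84), (array([804.1, 245.6, 168.5]), 0.72)]
top_b [(array([ 304.5, -496.9,  167.7]), 0.93), (array([865.3, 162.3, 168.6]), 0.86), (array([ 291.9, -395.3,  170.9]), 0.84), (array([804.1, 245.6, 168.5]), 0.72)]
bay []
tray [(array([524.1, -43.1,   1.5]), 0.75)
[... 1007 characters left out ...]
.7]), 0.89), (array([ 284.4, -401. ,   -2.7]), 0.65)]
top_a [(array([805.5, 242.1, 169.6]), 0.82), (array([ 288.2, -397.1,  167.3]), 0.81), (array([866.5, 163.9, 164.2]), 0.75), (array([474.2, -59.4, 173. ]), 0.73)]
top_b [(array([805.5, 242.1, 169.6]), 0.82), (array([ 288.2, -397.1,  167.3]), 0.81), (array([866.5, 163.9, 164.2]), 0.75), (array([474.2, -59.4, 173. ]), 0.73)]
bay []
tray [(array([526.8, -42.2,  -1.9]), 0.68)]
flange [(array([ 566.3, -179.1,    1.9]), 0.84)]
bush [(array([710.6, 127.1,   3.8]), 0.93), (array([524.7, -48.4, 169.9]), 0.23)]
timber [(array([ 750. , -172.8,    4. ]), 0.98)]
shackle [(array([ 565. , -180.3,    3.8]), 0.65), (array([725.5,  11.6,   0.6]), 0.57)]
1.4
```

View pics/scene0.png

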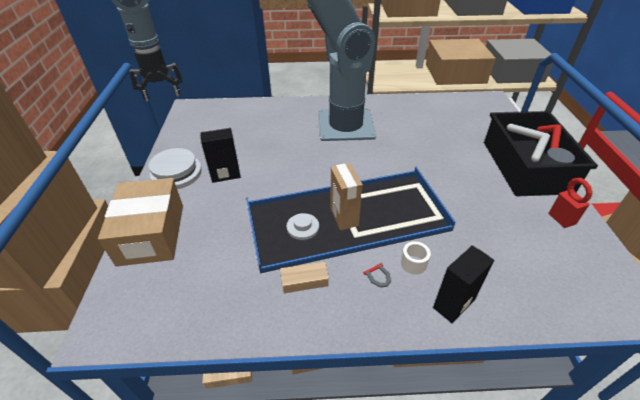

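View pics/side0.png

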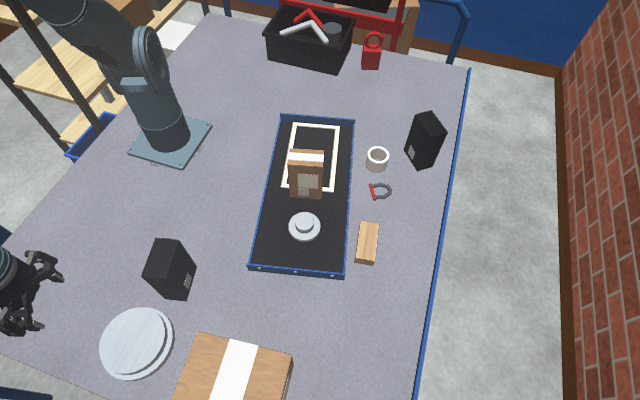

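Scene: the brown carton stands mid-tray (scene px ~345,195) with the tape on its +y side and the flange behind it (px ~303,225). The look-alike cartons are black. Next I measure tray and bay yaw from the tape, and the carton's yaw from its outlines.

```bash
cat > meas.py <<'E'
from h import *
np.set_printoptions(precision=1,suppress=True)
def tape(c,s):
    m=np.zeros((400,640),bool)
    for r in arm.outline_of('carton',c)+arm.outline_of('bush',c):
        m|=r['region']
    m=cv2.dilate(m.astype(np.uint8),np.ones((5,5)))>0
    hsv=cv2.cvtColor(s['img'],cv2.COLOR_RGB2HSV)
    w=(hsv[:,:,2]>150)&(hsv[:,:,1]<70)&~m
    P=np.array([ray(s,(u,v),3) for v,u in np.argwhere(w)])
    P=P[(abs(P[:,0]-520)<140)&(P[:,1]>-100)&(P[:,1]<270)][:,:2]
    # keep largest clusters: drop isolated
    return P
E
python3 - <<'E'
from meas import *
for c in ('scene','side'):
    s=snap(c)
    P=tape(c,s); print(c,len(P),P.min(0),P.max(0))
    r=cv2.minAreaRect(P.astype(np.float32)); print(r, cv2.boxPoints(r))
    out=arm.outline_of('tray',c)
    img=s['img'].copy()
    for q in cv2.boxPoints(r): 
        cv2.circle(img,tuple(int(k) for k in proj(s,[*q,3]).round()),3,(255,0,0),1)
    # blue lips unprojected at z=30
    hsv=cv2.cvtColor(s['img'],cv2.COLOR_RGB2HSV)
    b=((hsv[:,:,0]>100)&(hsv[:,:,0]<125)&(hsv[:,:,1]>110)).astype(np.uint8)
    n,l,st,ce=cv2.connectedComponentsWithStats(b)
    for z in (22,):
        P=np.array([ray(s,(u,v),z) for v,u in np.argwhere(b>0)]); 
        P=P[(abs(P[:,0]-525)<190)&(abs(P[:,1]+43)<330)][:,:2]
        print('blue',cv2.minAreaRect(P.astype(np.float32)))
    cv2.imwrite(f'pics/m_{c}.png',cv2.resize(img[90:300,200:480] if c=='scene' else img[90:300,220:460],None,fx=2.5,fy=2.5)[:,:,::-1])
    q=(img[150:280,235:465] if c=='scene' else img[100:290,230:370])
    cv2.imwrite(f'pics/q_{c}.png',cv2.resize(q,(800,int(800*q.shape[0]/q.shape[1])) if c=='scene' else (430,584))[:,:,::-1])
    for l in('foot_a','top_a','carton_top'):
        print(l,[(toworld(s,r['position']),round(r['score'],2)) for r in arm.place_of(l,c) if np.linalg.norm(toworld(s,r['position'])[:2]-[522,-50])<80])
E
```

```text
scene 1544 [380.6 -32.7] [659.9 270. ]
((520.263671875, 118.640380859375), (279.28857421875, 302.66357421875), 0.01145978644490242) [[380.6 269.9]
 [380.6 -32.7]
 [659.9 -32.7]
 [659.9 270. ]]
blue ((530.9637451171875, -34.27166748046875), (287.6170654296875, 593.5450439453125), 11.506683349609375)
foot_a [(array([474.1, -59. ,   2. ]), 0.57)]
top_a [(array([568.6, -34.8, 169.1]), 0.91)]
carton_top [(array([524.1, -52.6, 174.1]), 0.81)]
side 483 [380.7 -99.3] [659.9 269.1]
((516.4251098632812, 93.35627746582031), (394.4690856933594, 251.84408569335938), 22.949520111083984) [[285.7 132.4]
 [383.9 -99.5]
 [747.1  54.3]
 [648.9 286.2]]
blue ((524.1278076171875, -38.1781005859375), (269.7518005371094, 603.5079345703125), 12.38806438446045)
foot_a [(array([568.9, -43.7,  -1.6]), 0.82), (array([466.8, -68.7,   1.5]), 0.8)]
top_a [(array([569.4, -42.2, 173.7]), 0.93), (array([471.9, -61.5, 170.7]), 0.65)]
carton_top [(array([467.7, -68.2,  -2. ]), 0.66), (array([526. , -48.3, 172. ]), 0.65)]
```

View pics/q_scene.png

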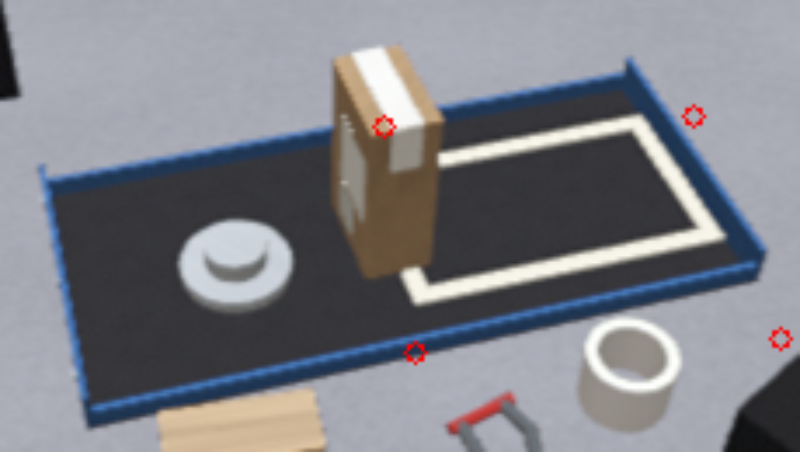

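View pics/q_side.png

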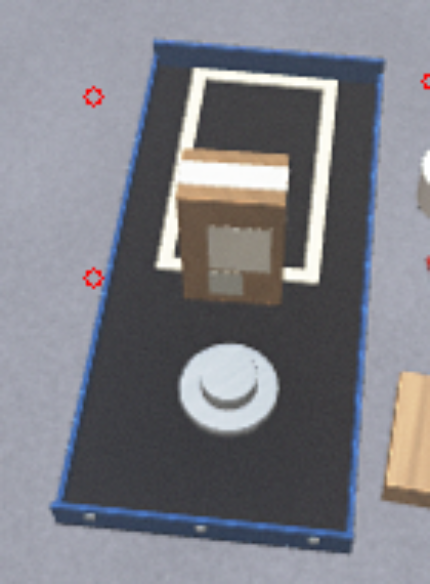

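Run:
```python
from meas import *
from scipy.optimize import least_squares
S={c:snap(c) for c in('scene','side')}
full=lambda c,p: np.array(p)/3.4783+[235,150] if c=='scene' else np.array(p)/3.072+[230,100]
tapeobs=[('scene',(416,305),(85,-144)),('scene',(727,236),(85,144)),('scene',(640,114),(-85,144)),
 ('side',(193,68),(-85,144)),('side',(338,80),(85,144)),('side',(319,284),(85,-144)),('side',(156,268),(-85,-144))]
cart=[('scene',(333,60),(-50,-30,173)),('scene',(443,122),(50,30,173)),('scene',(378,134),(50,-30,173)),('scene',(365,278),(50,-30,3)),('scene',(432,262),(50,30,3)),
('side',(185,149),(-50,30,173)),('side',(288,154),(50,30,173)),('side',(286,197),(50,-30,173)),('side',(178,193),(-50,-30,173)),('side',(183,298),(-50,-30,3)),('side',(280,304),(50,-30,3))]
def R(t): return np.array([[np.cos(t),-np.sin(t)],[np.sin(t),np.cos(t)]])
def res(p,obs):
    return np.concatenate([proj(S[c],[*(R(p[2])@np.array(m[:2])+p[:2]),m[2] if len(m)>2 else 3])-full(c,u)-.0 for c,u,m in obs])
b=least_squares(res,[510,100,.2],args=(tapeobs,),loss='soft_l1',f_scale=1); k=least_squares(res,[522,-50,.2],args=(cart,),loss='soft_l1')
for n,r,o in(('bay',b,tapeobs),('carton',k,cart)):
    print(n,r.x[:2],np.degrees(r.x[2]),res(r.x,o).reshape(-1,2).tolist().__str__()[:0],abs(res(r.x,o)).max())
    print(res(r.x,o).reshape(-1,2))
print('carton in bay',R(b.x[2]).T@(k.x[:2]-b.x[:2]),np.degrees(k.x[2]-b.x[2]))
np.savez('pose.npz',b=b.x,k=k.x)
```

```text
bay [493.7  94.8] 12.935087402356595  1.4576190679742922
[[-0.7 -0.2]
 [-1.5  0.3]
 [-0.6  0.2]
 [ 0.4 -0.6]
 [-0.2 -0.6]
 [ 0.2 -1.1]
 [ 0.5 -0.7]]
carton [523.6 -48.9] 15.28820350914726  1.7888556240991988
[[-0.7 -1.1]
 [ 0.3 -1.1]
 [-1.8  0. ]
 [ 0.3  0.7]
 [-0.3  0.6]
 [-0.7 -1.7]
 [ 0.6 -1.4]
 [ 0.3  1.2]
 [-0.5  0.5]
 [ 0.5 -0.5]
 [ 0.6 -0.6]]
carton in bay [  -3.  -146.8] 2.353116106790666
```

Run:
```python
from meas import *
d=np.load('pose.npz'); k=d['k']; t=np.radians(14.5)
u=np.array([np.cos(t),np.sin(t),0]); v=np.array([-np.sin(t),np.cos(t),0])
Rt=np.c_[v,u,[0,0,-1]]; c=np.array([k[0],k[1],0])
P=lambda y,z: c+v*y+[0,0,z]
q=arm.inverse_kinematics(P(-85,260),Rt); print(q, arm.observe()['eef_rot'])
arm.reach(P(-85,260),Rt)
arm.move_linear(P(-85,137),v=150)
print('clk',arm.observe()['clock'], arm.observe()['grip_width'])
hit=arm.move_linear(P(-25,137),v=50,contact_N=1.5)
o=arm.observe(); print(hit,(o['ee_pos']-c)@v,o['force'])
y0=(o['ee_pos']-c)@v
arm.move_linear(P(y0+20,137),v=50)
o=arm.observe(); print(o['force'],o['clock'])
snap('scene','t1.png'); s=snap('side','t2.png')
a,b=[cv2.imread(f'pics/{n}.png') for n in('t1','t2')]
cv2.imwrite('pics/t.png',np.hstack([cv2.resize(a[130:280,235:465],(480,313)),cv2.resize(b[100:290,230:370],(231,313))]))
```

```text
[ 0.6  0.4 -0.6  1.7  0.3  1.1  0.2] [[ 1.   0.3 -0. ]
 [ 0.3 -1.  -0. ]
 [-0.   0.  -1. ]]
clk 5.35 85.29842571921122
False -25.36789229719123 [ 0.8 -0.8 -0.5]
[ 0.5 -0.2 -0.6] 7.2417
```

View pics/t.png

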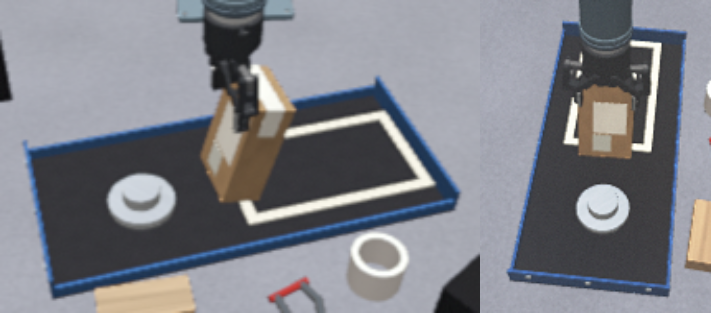

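The carton is tipping squarely about its front edge, at roughly 12°. I'll continue until it falls, then back off and look.

Run:
```python
from meas import *
d=np.load('pose.npz'); k=d['k']; t=np.radians(14.5)
v=np.array([-np.sin(t),np.cos(t),0]); c=np.array([k[0],k[1],0])
P=lambda y,z: c+v*y+[0,0,z]
arm.move_linear(P(32,137),v=50)
arm.sleep(.6)
arm.move_linear(P(-20,190),v=200)
arm.move_linear(P(-75,190),v=200)
S={}
for n in('scene','side'):
    s=snap(n,f'd_{n}.png'); 
    for l in('carton_top','carton','foot_a','top_a'):
        print(n,l,[(toworld(s,r['position']),round(r['score'],2)) for r in arm.place_of(l,n) if np.linalg.norm(toworld(s,r['position'])[:2]-[510,20])<150])
print(arm.observe()['clock'])
a,b=[cv2.imread(f'pics/d_{n}.png') for n in('scene','side')]
cv2.imwrite('pics/d1.png',np.hstack([cv2.resize(a[150:250,300:460],(480,300),interpolation=cv2.INTER_CUBIC),cv2.resize(b[100:220,260:360],(300,360),interpolation=cv2.INTER_CUBIC)[:300]]))
```

```text
scene carton_top [(array([473.5, 146.2,  34.8]), 0.84)]
scene carton [(array([470.6, 142.7,  31.9]), 0.7), (array([514.4, -19.9,  36.1]), 0.57)]
scene foot_a [(array([467.8, -28.6,  31.5]), 0.8), (array([563.7,  -8.4,  32.8]), 0.6)]
scene top_a [(array([522.9, 162.2,  30.2]), 0.75), (array([420.9, 136.2,  31.8]), 0.58)]
side carton_top [(array([470.2, 146.5,  33.8]), 0.73)]
side carton [(array([518.3, -23.6,  29.7]), 0.57)]
side foot_a [(array([559.8, -13. ,  29. ]), 0.78)]
side top_a [(array([519.4, 156.7,  31.5]), 0.59)]
10.2917
```

View pics/d1.png

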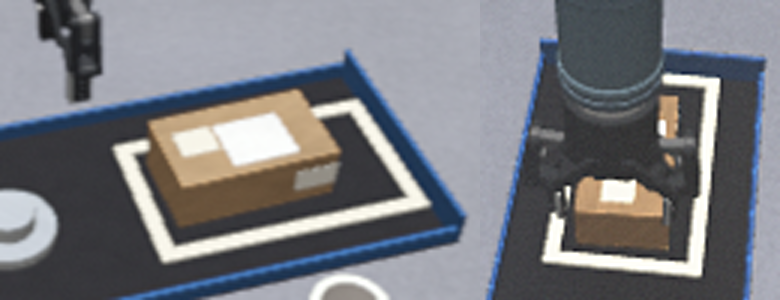

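The carton lies flat inside the tape, about 89 mm from the lip. Next I push its foot end with closed fingers, stopping on force when it meets the lip.

Run:
```python
from meas import *
t=np.radians(14.); u=np.array([np.cos(t),np.sin(t),0]); v=np.array([-np.sin(t),np.cos(t),0])
Rt=np.c_[v,u,[0,0,-1]]; f=np.array([515.8,-20,0])
P=lambda y,z: f+v*y+[0,0,z]
arm.grab(20)
arm.move_linear(P(-50,150),rot=Rt,v=150)
arm.move_linear(P(-50,24),v=120)
h=arm.move_linear(P(70,24),v=35,contact_N=15)
o=arm.observe(); print(h,(o['ee_pos']-f)@v,o['force'],o['clock'])
if not h:
    h=arm.move_linear(P(92,24),v=20,contact_N=12)
    o=arm.observe(); print(h,(o['ee_pos']-f)@v,o['force'],o['clock'])
y=(o['ee_pos']-f)@v
arm.move_linear(P(y-30,24),v=60)
arm.move_linear(P(y-30,150),v=150)
arm.move_linear(P(y-110,150),v=200)
for n in('scene','side'):
    s=snap(n,f'e_{n}.png')
    for l in('carton_top','carton','foot_a','top_a'):
        print(n,l,[(toworld(s,r['position']),round(r['score'],2)) for r in arm.place_of(l,n) if np.linalg.norm(toworld(s,r['position'])[:2]-[500,90])<160])
print(arm.observe()['clock'])
a,b=[cv2.imread(f'pics/e_{n}.png') for n in('scene','side')]
cv2.imwrite('pics/e1.png',np.hstack([cv2.resize(a[150:250,300:460],(480,300),interpolation=cv2.INTER_CUBIC),cv2.resize(b[100:220,260:360],(300,360),interpolation=cv2.INTER_CUBIC)[:300]]))
```

```text
False 69.92712097538076 [ 2.2 -5.7  3.8] 16.4333
True 79.22774370103288 [-0.8 -1.9  4.4] 17.125
scene carton_top [(array([452.6, 227.8,  34.7]), 0.65), (array([495. , 248.4,  29. ]), 0.46)]
scene carton [(array([491.7,  68.3,  33.7]), 0.58)]
scene foot_a [(array([445.2,  61.3,  33.1]), 0.88), (array([540.6,  81.3,  29.3]), 0.83)]
scene top_a [(array([500.8, 248.6,  28. ]), 0.8)]
side carton_top [(array([446.9, 231.5,  31.7]), 0.77)]
side carton [(array([494.7,  63.5,  31. ]), 0.82)]
side foot_a [(array([534.9,  73.4,  28.9]), 0.85), (array([435.8,  47.9,  31. ]), 0.7), (array([471.9, 146.6,  29.2]), 0.27)]
side top_a [(array([494.9, 240.9,  33.1]), 0.53)]
19.7917
```

View pics/e1.png

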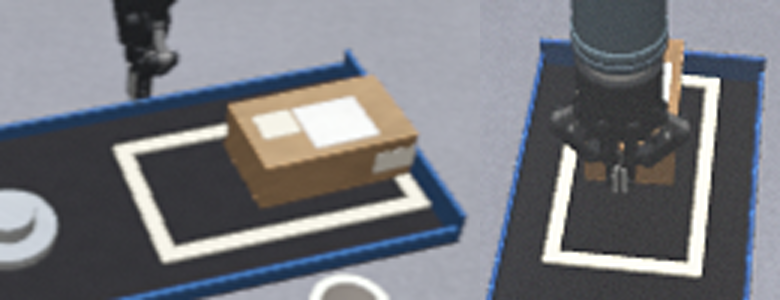

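Measured gap is about 2–3 mm, consistent with lip contact. I'll confirm with a second gentle press, then hand in.

Run:
```python
from meas import *
t=np.radians(14.); v=np.array([-np.sin(t),np.cos(t),0]); f=np.array([515.8,-20,0])
P=lambda y,z: f+v*y+[0,0,z]
arm.move_linear(P(49,150),v=200); arm.move_linear(P(49,24),v=120)
h=arm.move_linear(P(90,24),v=20,contact_N=15)
o=arm.observe(); y=(o['ee_pos']-f)@v; print(h,y,o['force'])
arm.move_linear(P(y-30,24),v=60); arm.move_linear(P(y-30,150),v=150); arm.move_linear(P(y-150,150),v=200)
b=np.load('pose.npz')['b']; R=np.array([[np.cos(b[2]),-np.sin(b[2])],[np.sin(b[2]),np.cos(b[2])]])
for n in('scene','side'):
    s=snap(n,f'g_{n}.png')
    for l in('carton_top','carton','flange','bush','timber','shackle'):
        print(n,l,[((toworld(s,r['position'])),R.T@(toworld(s,r['position'])[:2]-b[:2]),round(r['score'],2)) for r in arm.place_of(l,n)[:3] if toworld(s,r['position'])[2]<50 and r['score']>.5])
print(arm.observe()['clock'])
```

```text
True 79.07775569559985 [-0.6 -1.4  6.3]
scene carton_top [(array([451.8, 226.7,  34.8]), array([-11.4, 137.9]), 0.8)]
scene carton [(array([492.6,  65.3,  32.4]), array([ -7.7, -28.5]), 0.87), (array([ 295.2, -449.6,   -1.1]), array([-315.3, -486.2]), 0.74), (array([838.2, 205.6,  -3.8]), array([360.6,  30.8]), 0.61)]
scene flange [(array([ 562.8, -176.7,    0.1]), array([   6.6, -280.1]), 0.98)]
scene bush [(array([707.4, 128.7,   1.6]), array([215.9, -14.9]), 0.64)]
scene timber [(array([ 753.8, -173.3,   -1.3]), array([ 193.4, -319.5]), 0.6)]
scene shackle [(array([725.4,  13.7,  -1.9]), array([ 207.6, -130.9]), 0.57)]
side carton_top [(array([447.9, 230.8,  32.7]), array([-14.2, 142.8]), 0.79)]
side carton [(array([838.8, 202. ,  -0.6]), array([360.4,  27.2]), 0.86), (array([ 298.7, -448.9,   -5.7]), array([-311.7, -486.3]), 0.61), (array([495.7,  62.1,  31.1]), array([ -5.4, -32.3]), 0.59)]
side flange [(array([ 562.6, -177.1,    0. ]), array([   6.2, -280.5]), 0.84)]
side bush [(array([709.9, 128.7,   0.4]), array([218.3, -15.4]), 0.84)]
side timber [(array([ 750.5, -174.7,    1.9]), array([ 189.9, -320.2]), 0.65)]
side shackle [(array([723.5,  13.2,   0.4]), array([ 205.7, -131. ]), 0.51)]
26.175
```

The second press stopped at the same place (79.1 mm against 79.2 mm) at 15 N, well above the sliding force, so the carton is against the lip. The other parts have not moved.

```bash
python3 -c "
from bench import arm
arm.job_done()"
```

```text
the job is handed in; nothing more can be done
```

I tipped the carton over by pushing it high up with the open fingertips, and it fell flat on its broad side inside the tape. I then pushed its foot end with closed fingers until its top end met the lip. The job was handed in shortly after 26 s; no verdict is reported.

**Last checks:**
- **Against the lip:** a second press stopped within 0.2 mm of the first, when the force had changed by 15 N. The carton needs at most 8 N to slide, so I take this as lip contact.
- **Gap from the cameras:** the two cameras disagree by about 5 mm. They put the middle of the top end about 1 mm (side) and 6 mm (scene) from the lip. Both are inside the 8 mm limit, but the networks are only good to about 4 mm.
- **Within the tape:** the carton's axis sits about 5 to 14 mm off the rectangle's centre line, against 35 mm of room each side.
- **Other parts:** the flange, bush, timber and shackle all read within about 6 mm of their first readings, which is within the networks' error. One early side-camera reading put the shackle on the flange; I took it as a false detection.

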